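Lock the heat-sink jig with the extension bar

TASK

The heat sink already lies in the jig: lock it by fitting the loose extension bar's socket down over the stub of the toggle clamp's lever and using the bar to swing the lever all the way over until it snaps past its dead point and stays locked, never pushing the lever itself with the gripper. Then lift the bar off and lay it flat on the mat the way it lay before, clear of the jig, leaving the other things on the bench where they are.

Things in the scene. Friction and masses are not known exactly. Their poses are not given: they have to be found in the camera images.
- jig: fixed clamping jig: aluminium plate 100 x 260 x 12 mm with a toggle clamp lying on its side and, at its other end, a finned heat sink against a fence; nothing on it is over 58 mm high. Origin: on the mat, directly below the lever's pivot. +y runs from the pivot along the plunger to the heat sink; z up. The plate spans x = -50 to 50, y = -54 to 206 mm.
- clamp_lever (a joint): angle of the clamp's lever about its vertical pivot: 0 = open (as found, resting on its stop), grows counter-clockwise seen from above, dead point at 1.00, locked stop at 1.20 rad. A strong spring pushes it back to 0 before the dead point and on to 1.20 after it. Swinging it takes up to about 1.7 N m, which is some 9 N at the bar's grip.
- lever_pivot (a point): point on the lever's vertical pivot axis, 52 mm above the mat (the level of the stub's top edge). Note: a shelf overhangs the rear of the bench (from about 0.72 m ahead of the robot, 0.4 m up) and thick equipment leads hang from it about 0.65 m ahead and 0.1 m to the right of the robot.
- lever_stub (a point): lever's stub: flat steel bar on edge, 8 mm thick, 20 mm high (32 to 52 mm above the mat), sticking out level from the hub (radius 13 mm) to 75 mm from the pivot axis. Point: middle of its top edge, 50 mm from the axis. x points outwards along the stub, z up; it turns with the lever. Open, it points towards the robot's side (3.39 rad in the jig's frame).
- extension_bar: loose steel bar, 211 mm long, 30 mm high, about 0.16 kg, lying on the mat: black ribbed grip (90 mm long, 20 mm thick, flat sides, 30 mm high), shank 12 mm thick, then the socket: an upside-down U channel open below and at its far end, over x = 106 to 166 mm. Origin: centre of the grip's underside; x points from grip to socket, z up. Centre of mass near x = 35 mm.
- bar_socket (a point): middle of the underside of the socket's roof, 135 mm along x from the bar's origin and 26 mm above its underside. Channel 12 mm wide inside, mouth flared to about 20 mm. Seated, this point rests on point lever_stub with the bar's x pointing towards the pivot (opposite to the stub's x); the stub's end is then 4 mm from the socket's end wall at the shank.
- side_cutter: bystander: side cutters with red handles, 45 x 128 x 12 mm, lying flat; origin centre of underside
- plug_black: bystander: small black connector with pigtails, 68 x 21 x 12 mm; origin centre of underside
- plug_white: bystander: small white connector with pigtails, 70 x 27 x 12 mm; origin centre of underside
- tape_roll: bystander: amber tape roll lying flat, 60 mm across, 12 mm high; origin centre of underside
- screwdriver: bystander: small screwdriver, 20 x 150 x 18 mm; origin centre of underside
- tin: bystander: small round tin, 38 mm across, 19 mm high; origin centre of underside

How it is judged:
By the outcome, as a careful person would: the job done as asked, in the order asked, and still so for the second after the job is handed in, with the robot touching nothing.
It also fails if it takes over 61 s, if anything falls off the work surface, if the arm or the gripper's body presses on something with over 40 N, if the wrist force passes 120 N, or if a joint passes its speed limit or range.

ROBOT

A 6-joint arm with a two-finger parallel gripper is mounted at the origin on a cart in front of the work surface, level with it; the furniture and walls round the work are solid. World frame = base frame: x ahead of the robot, y to its left, z up, the work surface at z = 0. Lengths are in mm, angles in rad, forces in N, time in s.
With the tool pointing down it reaches from about 275 to 750 mm from the base axis. Payload 10.2 kg.
Tool frame: the origin (TCP) lies at the centre of the arm's flange, where the gripper is bolted on; the fingertips stand ctrl.tip_reach ahead of it and the grasp point (between the pads) lies 155 mm ahead of it (ctrl.tip_reach is the distance from the TCP to the fingertips, in mm); z points along the fingers, y is the direction in which the jaws open and shut (so a half turn about z gives the same grasp; the last joint's range is limited). The gripper opens to 85 mm and grips with 20 to 120 N. Pads are 22 mm wide; open, the fingers measure 114 mm over their backs; the gripper's body (76 mm by 85 mm) begins 54 mm behind the grasp point. The pads swing forward as they close: fully open they stand 13 mm farther back than shut.
Start: joints at [0.915, 0.313, 1.498, -0, 1.331, -0.223], TCP at [220.206, 476.594, 404.694] pointing down, gripper open.
Joint ranges: [-2.94, 2.94], [-0.97, 2.17], [0.19, 2.56], [-1.23, 4.37], [0.02, 3.11], [-2.88, 2.88]. Speed limits (rad/s): [2.39, 2.39, 3.01, 3.14, 3.14, 3.14].

INTERFACE

Orientations are given as a unit quaternion [w, x, y, z].
In Python, from rig import ctrl, viewer gives the robot as it stands.
- The arm moves only by the tool drive_tool, never from a script. Its argument "rows" is a list that holds one entry, the list of rows, each a list of 6 numbers: the shift along the world's x, y, z normalised to -1 to 1, where 1 is 0.1 m, then the turn, a rotation vector about the world's x, y, z normalised to -1 to 1, where 1 is 90 degrees. A call has 1 to 10 rows; each row is the pose to reach, as a shift and turn from the pose measured when the call began; what a row does not reach only later rows make up. A row lasts 1/8 s, in which the tool goes at most 62.5 mm and 10.7 degrees, less where a joint would pass 70% of its speed; a pose out of reach is approached as far as the arm can. A call with a number of a shift or a turn outside -1 to 1 is refused whole. A call with a gripper value outside its range is refused whole. "fingers" is the opening, from -1 (shut) to 1 (fully open), set as the call begins (left out, the last holds). The fingers move at their own pace and stop on an object; "force" is the grip in N (left out, the last holds). Time passes only in rows, so rows that repeat a pose let the fingers close. It gives the time, the measured TCP pose, the force and the opening at its end, in the units of the state.
- ctrl.sense(): the state, without advancing time (a new reading comes with each control period).
- viewer.capture(name): name is "scene" or "side" or "wrist"; returns the picture (400x640x3 uint8, red, green, blue); there is no depth.
- viewer.calibration(name): a dict with "mtx" (3x3 intrinsics, pixels), "dist_coeffs" ([k1, k2, p1, p2, k3] as OpenCV has them; the pictures are not rectified), "extrinsics" (4x4, takes a point from camera to world coordinates). Camera axes: x right, y up, looking along -z (the intrinsics and any distortion apply to the point x, -y, -z); pixel columns grow to the right and rows downward; lengths in mm; the calibration is good to about 2 mm. A picture is of the moment at which its call begins: read the wrist's pose just before it. calibration takes no time and is no camera call; for the wrist camera it gives the pose at the moment of the call.
- ctrl.finish_job(): hands the job in, once; it reports no verdict.
The state is a dict: "time_s": time; "joints": joint angles; "dq": joint speeds; "tau": joint torques, N m; "eef_pos": TCP position; "ee_rot": TCP orientation; "force": force on the tool from outside, world axes, zero at the start; "wrist_torque": the same for the moment, N m; "grip_width": opening from 0.0 (shut) to 1.0 (fully open).
Only numpy, scipy, OpenCV 4.12 (cv2) and the standard library are available. Lean on these libraries where they do the work, as an engineer would, in place of code of your own. Each camera call takes 0.05 s, during which the arm holds its last target.

## Working session

There is one attempt and no reset: what is moved stays moved. The work goes in short steps, Python scripts to look and compute and a tool call to move; the robot and the scene stay as the last step left them, time stands still between calls to the robot, and variables do not carry over. Pictures are saved under pics/ and viewed, and the job is handed in when it is done.

Besides the shell and the picture viewer there is one more tool, called as name(argument=value, ...) on one line, values as JSON. drive_tool: Moves the arm, as the interface text tells. Scaled input: -1 to 1 covers 0.1 m each way for a shift and 90 degrees each way for a turn. Its arguments: {"type":"object","properties":{"rows":{"type":"array","items":{"type":"array","items":{"type":"array","items":{"type":"number"}}}},"fingers":{"type":"number"},"force":{"type":"number"}},"required":["rows"]}

```bash
ls; mkdir -p pics
cat > h.py <<'E'
import numpy as np,cv2
from rig import ctrl,viewer
def cap(name,fn):
    im=viewer.capture(name); cv2.imwrite('pics/'+fn,im[:,:,::-1]); return im
def ray(c,uv):
    K=np.array(c['mtx'],float);d=np.array(c['dist_coeffs'],float)
    p=cv2.undistortPoints(np.array(uv,float).reshape(-1,1,2),K,d).reshape(-1,2)
    T=np.array(c['extrinsics'],float)
    dirs=np.c_[p[:,0],-p[:,1],-np.ones(len(p))]@T[:3,:3].T
    return T[:3,3],dirs
def onplane(c,uv,z):
    o,d=ray(c,uv); return o+d*((z-o[2])/d[:,2])[:,None]
def proj(c,P):
    T=np.array(c['extrinsics'],float);P=np.array(P,float).reshape(-1,3)
    q=(P-T[:3,3])@T[:3,:3]; q=np.c_[q[:,0],-q[:,1],-q[:,2]]
    return cv2.projectPoints(q,np.zeros(3),np.zeros(3),np.array(c['mtx'],float),np.array(c['dist_coeffs'],float))[0].reshape(-1,2)
E
python3 - <<'E'
from h import *
for n in ['scene','side','wrist']:
    cap(n,n+'0.png')
    c=viewer.calibration(n); print(n,np.round(c['mtx'],1).tolist(),c['dist_coeffs'],np.round(c['extrinsics'],3).tolist())
print(ctrl.sense(),ctrl.tip_reach)
E
```

```text
pics
scene [[463.2, 0.0, 321.7], [0.0, 463.2, 201.3], [0.0, 0.0, 1.0]] [-0.10774503  0.          0.          0.          0.        ] [[0.466, 0.422, -0.778, -671.697], [-0.885, 0.243, -0.398, -629.091], [0.021, 0.874, 0.486, 873.433], [0.0, 0.0, 0.0, 1.0]]
side [[430.6, 0.0, 315.3], [0.0, 430.6, 199.3], [0.0, 0.0, 1.0]] [-0.0403154  0.         0.         0.         0.       ] [[0.993, 0.064, -0.099, 444.639], [-0.118, 0.585, -0.803, -1023.562], [0.007, 0.809, 0.588, 824.9], [0.0, 0.0, 0.0, 1.0]]
wrist [[328.2, 0.0, 320.3], [0.0, 328.2, 193.7], [0.0, 0.0, 1.0]] [-0.0264074  0.         0.         0.         0.       ] [[0.419, -0.869, -0.263, 153.487], [0.908, 0.401, 0.121, 508.68], [0.0, -0.29, 0.957, 374.362], [0.0, 0.0, 0.0, 1.0]]
{'time_s': 0.15, 'joints': array([ 9.14637416e-01,  3.13294465e-01,  1.49824196e+00,  7.51779426e-06,
        1.33102626e+00, -2.23404351e-01]), 'dq': array([-0.00081625, -0.0015482 , -0.00321036,  0.00037599, -0.00120731,
        0.00236538]), 'tau': array([ 2.23012103e-03, -4.12366068e+01, -2.59799266e+01, -1.46265588e-04,
        3.25969682e-03, -3.32871241e-05]), 'eef_pos': array([220.16462503, 476.57217264, 404.28804372]), 'ee_rot': array([-2.09794968e-04,  2.14693644e-01,  9.76681322e-01, -4.37309390e-04]), 'force': array([ 0.54760152, -0.14345091, -0.55887799]), 'wrist_torque': array([-0.05819547, -0.03475754, -0.04021948]), 'grip_width': 1.0025355370541547} 173.4
```

View pics/scene0.png

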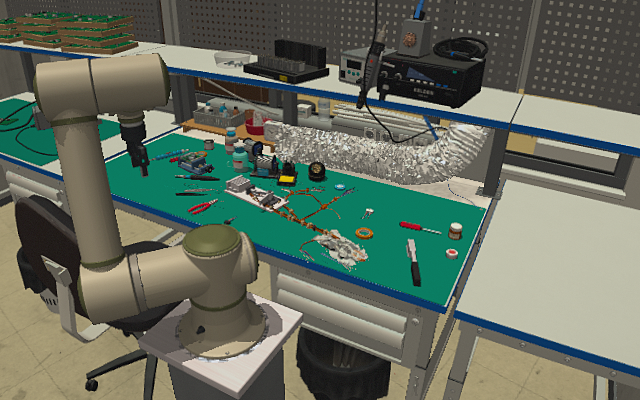

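View pics/side0.png

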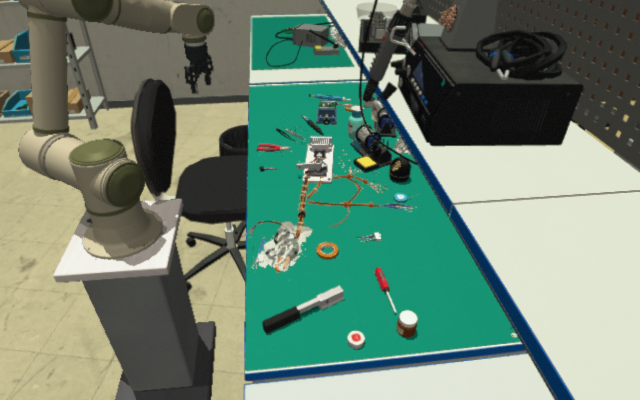

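View pics/wrist0.png

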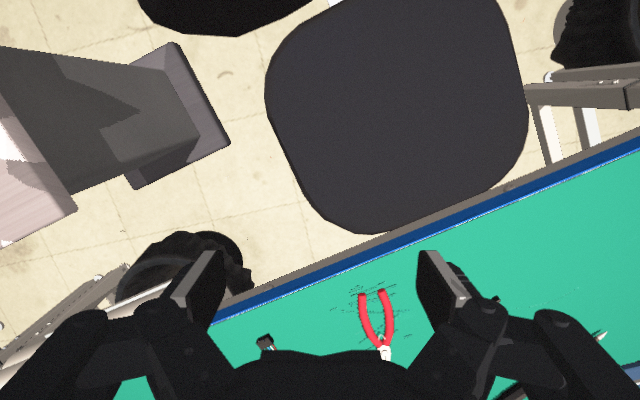

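The side view shows the bar from (265,325) on its grip to (343,292) on its socket, and the jig around (318,160). I'll zoom in on both.

Run:
```python
import cv2,numpy as np
s=cv2.imread('pics/side0.png'); c=cv2.imread('pics/scene0.png')
a=cv2.resize(s[275:345,250:360],None,fx=7,fy=7,interpolation=cv2.INTER_CUBIC);cv2.imwrite('pics/a.png',a)
a=cv2.resize(s[125:195,280:360],None,fx=8,fy=8,interpolation=cv2.INTER_CUBIC);cv2.imwrite('pics/b.png',a)
a=cv2.resize(c[165:225,210:310],None,fx=8,fy=8,interpolation=cv2.INTER_CUBIC);cv2.imwrite('pics/c.png',a)
a=cv2.resize(c[230:295,380:450],None,fx=8,fy=8,interpolation=cv2.INTER_CUBIC);cv2.imwrite('pics/d.png',a)
```

```text
(no output)
```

View pics/a.png

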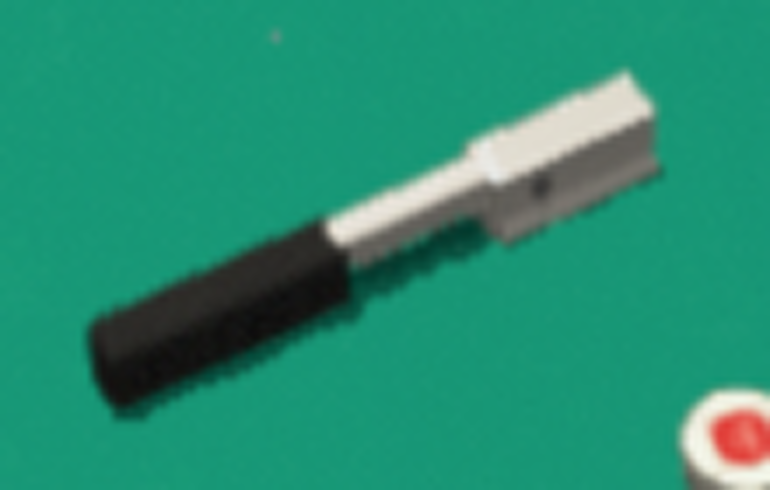

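View pics/b.png

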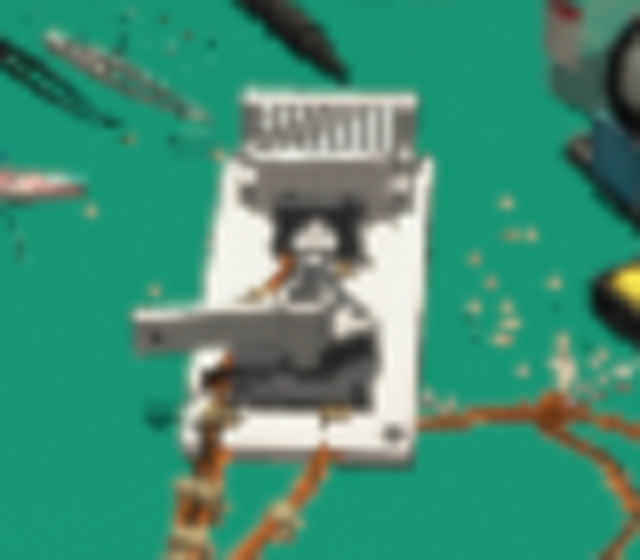

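View pics/c.png

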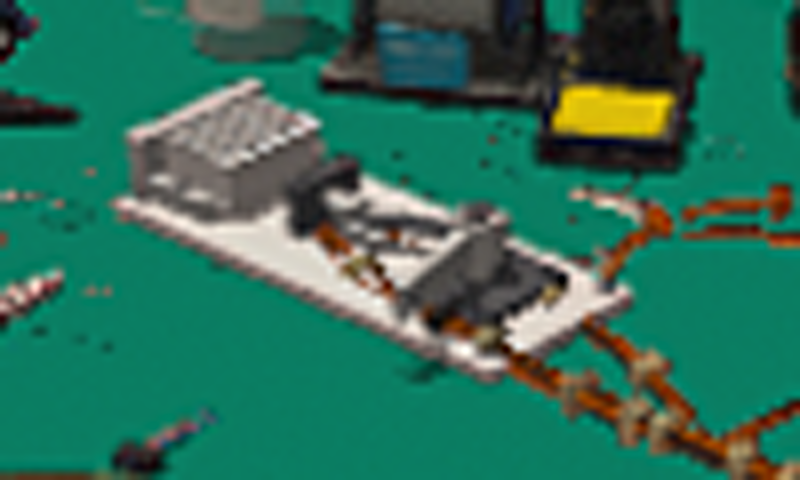

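View pics/d.png

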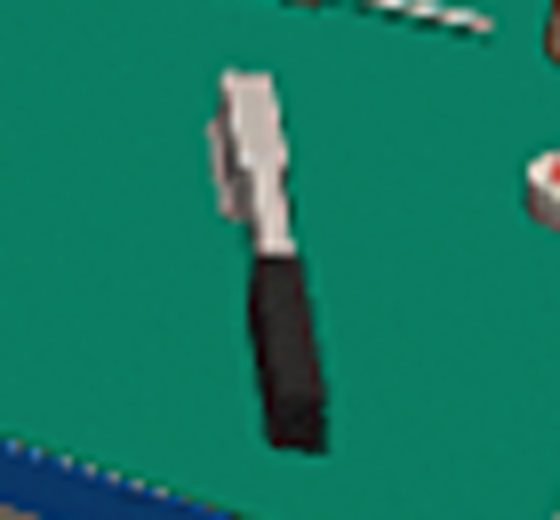

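Run:
```python
from h import *
c=viewer.calibration('side')
f=lambda L,x0,y0,k:[((u+.5)/k+x0-.5,(v+.5)/k+y0-.5) for u,v in L]
print('bar z30: grip/shank L,R; socket tip L,R; socket rear L,R; grip rear L,R\n',onplane(c,f([(325,220),(350,255),(628,72),(655,108),(470,150),(498,183),(92,322),(118,368)],250,275,7),30).round(1))
print('plate corners z12 near L,R, far L,R(heat sink side)\n',onplane(c,f([(183,450),(412,455),(225,160),(433,160)],280,125,8),12).round(1))
print('stub tip z52',onplane(c,f([(135,312),(300,310)],280,125,8),52).round(1))
c=viewer.calibration('scene')
print('scene plate: left-far, near-bottom, right',onplane(c,f([(120,205),(490,370),(630,293)],210,165,8),12).round(1))
print('scene bar z30: tip L R, grip/shank L R, grip rear L R',onplane(c,f([(225,72),(270,72),(256,255),(296,252),(268,440),(325,440)],380,230,8),30).round(1))
print('scene stub tip',onplane(c,f([(408,290),(475,222)],210,165,8),52).round(1))
```

```text
bar z30: grip/shank L,R; socket tip L,R; socket rear L,R; grip rear L,R
 [[ 483.7 -356.2   30. ]
 [ 490.7 -371.8   30. ]
 [ 595.4 -301.9   30. ]
 [ 602.1 -319.6   30. ]
 [ 535.7 -331.2   30. ]
 [ 543.4 -346.8   30. ]
 [ 405.3 -389.8   30. ]
 [ 413.1 -408.9   30. ]]
plate corners z12 near L,R, far L,R(heat sink side)
 [[551.  197.2  12. ]
 [647.5 182.8  12. ]
 [595.2 448.9  12. ]
 [695.9 438.3  12. ]]
stub tip z52 [[535.3 246.3  52. ]
 [606.1 240.3  52. ]]
scene plate: left-far, near-bottom, right [[593.5 453.8  12. ]
 [548.9 204.9  12. ]
 [643.1 187.   12. ]]
scene bar z30: tip L R, grip/shank L R, grip rear L R [[ 594.8 -303.4   30. ]
 [ 604.  -319.9   30. ]
 [ 478.8 -355.1   30. ]
 [ 488.2 -368.1   30. ]
 [ 373.7 -394.3   30. ]
 [ 383.6 -412.5   30. ]]
scene stub tip [[534.1 238.1  52. ]
 [604.3 248.1  52. ]]
```

drive_tool(rows=[[[0.3,-0.5,-0.2,0,0,-0.08],[0.6,-1,-0.4,0,0,-0.16]]], fingers=1, force=80)

```text
time_s: 0.4
eef_pos: [280.4, 375.4, 363.5]
ee_rot: [-0.0, 0.337, 0.942, -0.0]
force: [1.6, 0.1, -0.3]
grip_width: 1.0
```

drive_tool(rows=[[[0.25,-0.5,0,0,0,-0.08],[0.5,-1,0,0,0,-0.16]]])

```text
time_s: 0.65
eef_pos: [330.9, 273.7, 363.3]
ee_rot: [-0.0, 0.454, 0.891, -0.001]
force: [1.0, 0.6, 0.5]
grip_width: 1.001
```

drive_tool(rows=[[[0.25,-0.5,0,0,0,-0.08],[0.5,-1,0,0,0,-0.16]]])

```text
time_s: 0.9
eef_pos: [381.3, 171.9, 363.3]
ee_rot: [-0.0, 0.564, 0.826, -0.0]
force: [1.1, 0.8, -1.0]
grip_width: 0.999
```

drive_tool(rows=[[[0.1,-0.5,0,0,0,-0.08],[0.2,-1,0,0,0,-0.16]]])

```text
time_s: 1.15
eef_pos: [401.4, 70.2, 363.2]
ee_rot: [-0.0, 0.664, 0.747, -0.0]
force: [1.1, 0.2, -0.1]
grip_width: 0.999
```

drive_tool(rows=[[[0.1,-0.5,0,0,0,-0.08],[0.2,-1,0,0,0,-0.16]]])

```text
time_s: 1.4
eef_pos: [421.4, -31.6, 363.2]
ee_rot: [-0.0, 0.754, 0.657, -0.0]
force: [-0.3, -0.1, 0.5]
grip_width: 1.003
```

drive_tool(rows=[[[0.1,-0.5,0,0,0,-0.09],[0.2,-1,0,0,0,-0.18]]])

```text
time_s: 1.65
eef_pos: [441.4, -133.4, 363.2]
ee_rot: [-0.001, 0.841, 0.542, -0.0]
force: [1.0, 0.3, 0.6]
grip_width: 1.002
```

drive_tool(rows=[[[0,-0.5,0,0,0,-0.1],[0,-1,0,0,0,-0.2]]])

```text
time_s: 1.9
eef_pos: [441.1, -235.2, 363.0]
ee_rot: [-0.001, 0.916, 0.401, -0.0]
force: [1.0, 0.3, 0.5]
grip_width: 1.001
```

drive_tool(rows=[[[0,-0.5,0,0,0,-0.1],[0,-1,0,0,0,-0.2],[0,-1,0,0,0,-0.2]]])

```text
time_s: 2.28
eef_pos: [440.6, -337.8, 362.1]
ee_rot: [-0.001, 0.968, 0.25, -0.0]
force: [0.4, 1.5, -0.7]
grip_width: 1.0
```

Run:
```python
from h import *
cap('wrist','w1.png');np.save('w1.npy',viewer.calibration('wrist'),allow_pickle=True)
```

```text
(no output)
```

View pics/w1.png

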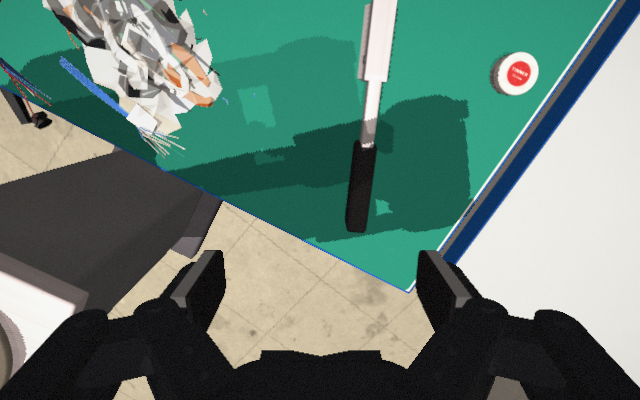

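The wrist view has the whole bar: grip at (348-376, 140-232), shank/socket running up to (380,0).

Run:
```python
import cv2
s=cv2.imread('pics/w1.png')
cv2.imwrite('pics/e.png',cv2.resize(s[125:245,310:410],None,fx=5,fy=5,interpolation=cv2.INTER_CUBIC))
cv2.imwrite('pics/f.png',cv2.resize(s[0:120,330:420],None,fx=5,fy=5,interpolation=cv2.INTER_CUBIC))
```

```text
(no output)
```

View pics/e.png

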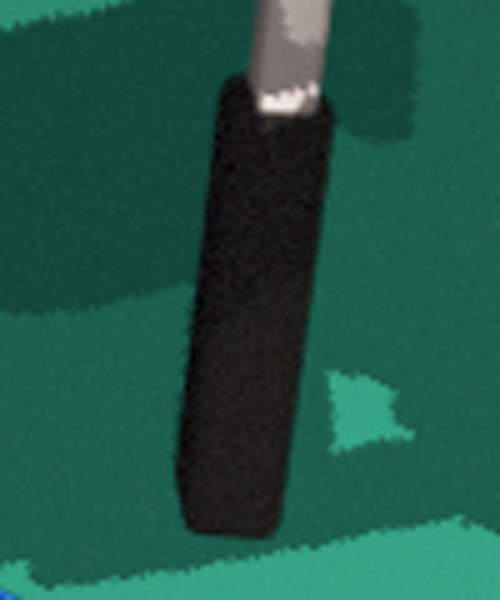

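View pics/f.png

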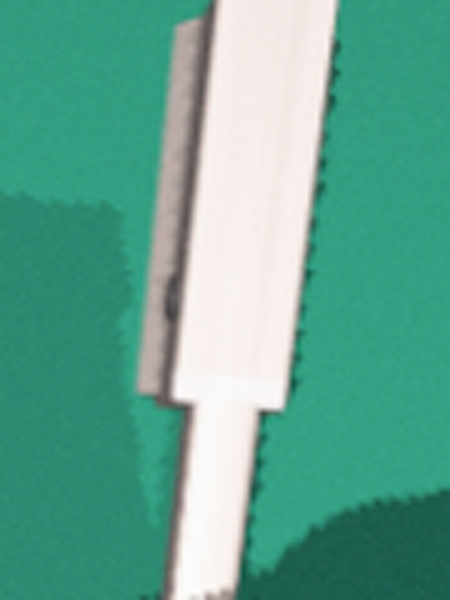

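Run:
```python
from h import *
c=np.load('w1.npy',allow_pickle=True).item()
g=lambda L,x0,y0,k:[((u+.5)/k+x0-.5,(v+.5)/k+y0-.5) for u,v in L]
print('socket z30 L far,near; R far, near\n',onplane(c,g([(215,5),(170,402),(336,5),(285,410)],330,0,5),30).round(1))
print('shank near(L,R at y=590), far\n',onplane(c,g([(172,595),(240,590),(188,410),(260,410)],330,0,5),30).round(1))
print('grip R far,near, rear mid\n',onplane(c,g([(330,125),(280,525),(235,535),(185,520),(228,85)],310,125,5),30).round(1))
print(ctrl.sense()['eef_pos'],ctrl.sense()['ee_rot'])
```

```text
socket z30 L far,near; R far, near
 [[ 591.7 -299.1   30. ]
 [ 534.7 -324.9   30. ]
 [ 601.5 -316.4   30. ]
 [ 543.4 -343.2   30. ]]
shank near(L,R at y=590), far
 [[ 506.6 -342.4   30. ]
 [ 513.3 -352.7   30. ]
 [ 535.1 -328.4   30. ]
 [ 541.2 -339.4   30. ]]
grip R far,near, rear mid
 [[ 487.8 -366.4   30. ]
 [ 415.1 -400.1   30. ]
 [ 408.8 -393.4   30. ]
 [ 406.7 -383.1   30. ]
 [ 484.9 -346.1   30. ]]
[ 440.81435359 -336.16911163  362.27942539] [-1.38277420e-03  9.67733656e-01  2.51971433e-01 -2.37559527e-04]
```

drive_tool(rows=[[[0.05,-0.42,-0.4,0,0,-0.05],[0.05,-0.42,-0.8,0,0,-0.05],[0.05,-0.42,-0.8,0,0,-0.05]]])

```text
time_s: 2.7
eef_pos: [445.7, -376.9, 280.0]
ee_rot: [-0.004, 0.977, 0.215, -0.001]
force: [1.0, 0.0, 0.2]
grip_width: 1.004
```

drive_tool(rows=[[[0,-0.01,-0.4,0,0,0],[0,-0.01,-0.8,0,0,0],[0,-0.01,-0.95,0,0,0],[0,-0.01,-1,0,0,0],[0,-0.01,-1,0,0,0]]])

```text
time_s: 3.32
eef_pos: [446.1, -378.1, 181.5]
ee_rot: [-0.003, 0.977, 0.215, -0.001]
force: [-0.5, 0.4, 0.2]
grip_width: 1.0
```

Run:
```python
from h import *
cap('wrist','w2.png');np.save('w2.npy',viewer.calibration('wrist'),allow_pickle=True)
s=ctrl.sense();print(s['eef_pos'],s['ee_rot'],s['force'])
```

```text
[ 446.06674287 -378.16421348  181.56691072] [-3.12318643e-03  9.76680357e-01  2.14673849e-01 -9.29445009e-04] [-0.46835348 -0.31308088  0.20087633]
```

View pics/w2.png

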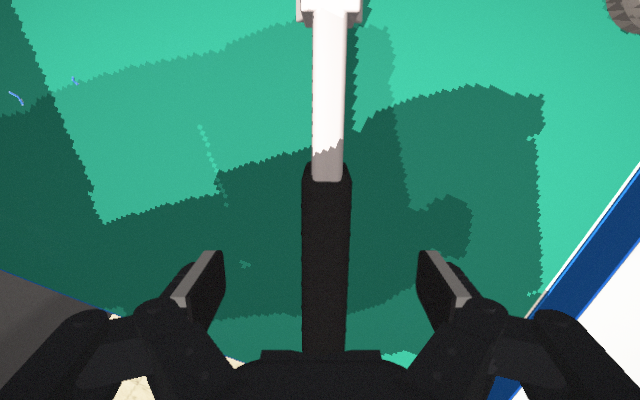

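The bar is centred between the fingers: grip/shank edge at (327,178), fingers at x≈215 and 430. I'll close on it.

drive_tool(rows=[[[0,0,-0.04,0,0,0],[0,0,-0.04,0,0,0]]])

```text
time_s: 3.62
eef_pos: [446.1, -378.2, 177.9]
ee_rot: [-0.003, 0.977, 0.215, -0.001]
force: [-1.1, 0.7, -0.1]
grip_width: 0.999
```

drive_tool(rows=[[[0,0,0,0,0,0],[0,0,0,0,0,0],[0,0,0,0,0,0],[0,0,0,0,0,0],[0,0,0,0,0,0],[0,0,0,0,0,0]]], fingers=-1, force=80)

```text
time_s: 4.38
eef_pos: [446.2, -378.4, 178.2]
ee_rot: [-0.003, 0.977, 0.215, -0.001]
force: [-0.4, -0.4, 4.4]
grip_width: 0.221
```

Run:
```python
from h import *
cap('wrist','w3.png');np.save('w3.npy',viewer.calibration('wrist'),allow_pickle=True)
s=ctrl.sense();print(s['eef_pos'],s['ee_rot'],s['force'],s['grip_width'])
```

```text
[ 446.1788104  -378.3785063   178.19391345] [-2.51386204e-03  9.76685282e-01  2.14660453e-01 -6.56423191e-04] [ 0.65918876 -0.00413168  3.98745002] 0.21977289565313923
```

View pics/w3.png

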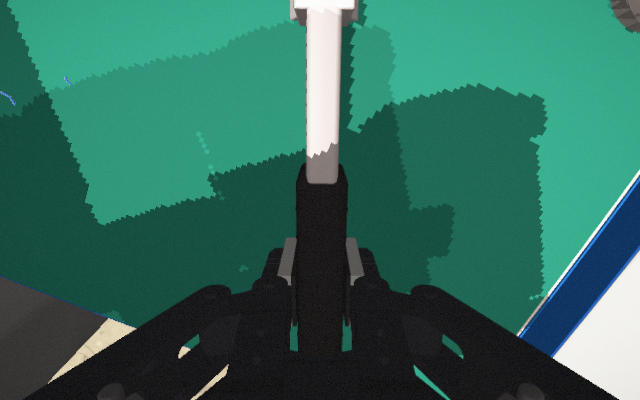

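Run:
```python
from h import *
c=np.load('w3.npy',allow_pickle=True).item()
P=onplane(c,[(322,183),(306,165),(341,165),(295,9),(352,10),(307,10),(342,10),(307,150),(337,150)],30)
t=np.array([446.2,-378.4]);th=2*np.arctan2(.21466,.976685);print(np.degrees(th))
R=np.array([[np.cos(th),np.sin(th)],[-np.sin(th),np.cos(th)]])
print(((P[:,:2]-t)@R.T).round(1))
```

```text
24.79125643108467
[[ 43.2   1.1]
 [ 50.    7. ]
 [ 50.   -5.8]
 [101.5  10. ]
 [101.2  -8.5]
 [101.2   6.1]
 [101.2  -5.3]
 [ 55.5   6.6]
 [ 55.5  -4.3]]
```

drive_tool(rows=[[[0,0,0.1,0,0,0],[0,0,0.4,0,0,0],[0,0,0.7,0,0,0],[0,0,1,0,0,0]]])

```text
time_s: 4.92
eef_pos: [446.0, -378.1, 279.1]
ee_rot: [-0.003, 0.977, 0.215, -0.001]
force: [0.5, -1.5, -2.0]
grip_width: 0.221
```

drive_tool(rows=[[[0,0.3,0.3,0,0,0],[-0.1,0.6,0.5,0,0,0],[-0.2,1,0.7,0,0,0]]])

```text
time_s: 5.3
eef_pos: [425.5, -277.1, 349.8]
ee_rot: [-0.003, 0.977, 0.214, -0.001]
force: [0.8, 0.0, -1.3]
grip_width: 0.216
```

drive_tool(rows=[[[-0.1,0.5,0,0,0,-0.02],[-0.2,1,0,0,0,-0.04]]])

```text
time_s: 5.55
eef_pos: [404.7, -175.4, 350.0]
ee_rot: [-0.003, 0.983, 0.183, -0.001]
force: [0.8, 0.2, -2.4]
grip_width: 0.219
```

drive_tool(rows=[[[0,0.5,0,0,0,-0.02],[0,1,0,0,0,-0.05]]])

```text
time_s: 5.8
eef_pos: [404.0, -73.7, 350.3]
ee_rot: [-0.004, 0.99, 0.143, -0.001]
force: [1.1, -0.6, -1.8]
grip_width: 0.217
```

drive_tool(rows=[[[0,0.5,0,0,0,-0.02],[0,1,0,0,0,-0.05]]])

```text
time_s: 6.05
eef_pos: [403.4, 28.0, 350.5]
ee_rot: [-0.004, 0.995, 0.104, -0.001]
force: [0.6, -0.7, -2.1]
grip_width: 0.212
```

drive_tool(rows=[[[0,0.5,0,0,0,-0.02],[0,1,0,0,0,-0.05],[0,1,0,0,0,-0.05]]])

```text
time_s: 6.42
eef_pos: [402.6, 130.4, 350.5]
ee_rot: [-0.004, 0.998, 0.067, -0.001]
force: [-0.5, -0.2, -1.6]
grip_width: 0.222
```

Run:
```python
from h import *
cap('wrist','w4.png');np.save('w4.npy',viewer.calibration('wrist'),allow_pickle=True)
s=ctrl.sense();print(s['eef_pos'],s['ee_rot'],s['force'],s['grip_width'])
```

```text
[402.87260934 129.04478108 350.45976979] [-0.00371259  0.9977955   0.06624753 -0.0012697 ] [ 0.57515227 -0.50880766 -2.21075387] 0.21718047801975135
```

View pics/w4.png

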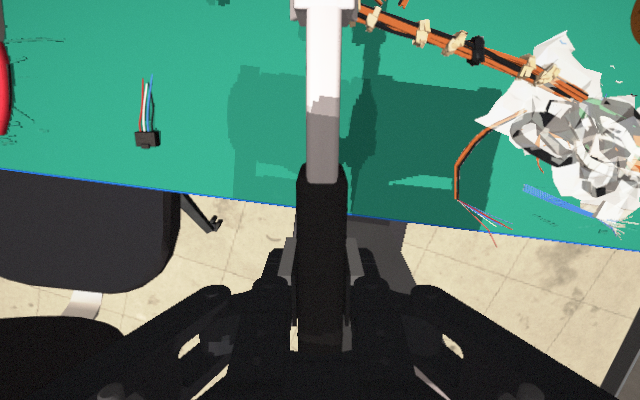

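The jig is out of view beyond the top edge, so I'll move forward to see the stub.

drive_tool(rows=[[[0.5,0,0,0,0,0],[1,0.1,0,0,0,0],[1,0.1,0,0,0,0]]])

```text
time_s: 6.85
eef_pos: [504.9, 137.9, 349.5]
ee_rot: [-0.004, 0.998, 0.065, -0.002]
force: [-0.8, 0.7, -3.0]
grip_width: 0.219
```

Run:
```python
from h import *
cap('wrist','w5.png');np.save('w5.npy',viewer.calibration('wrist'),allow_pickle=True)
s=ctrl.sense();print(s['eef_pos'],s['ee_rot'],s['force'],s['grip_width'])
```

```text
[503.51982774 137.92757403 349.6429102 ] [-0.00363708  0.9978342   0.06563897 -0.00228103] [-0.53075385 -0.3052445  -2.02286404] 0.21905390142669792
```

View pics/w5.png

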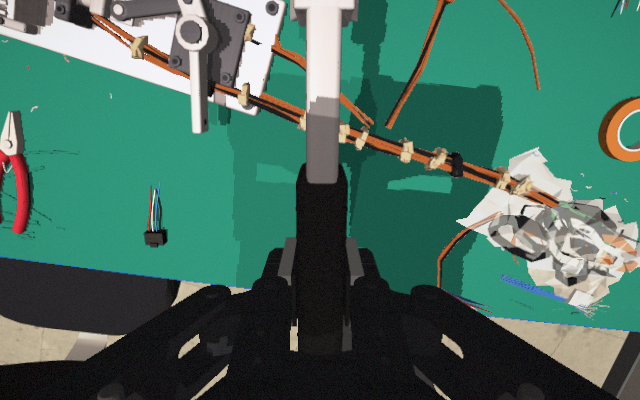

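Excellent: the stub runs from (200,132) up to the pivot hub at (194,30), with plate corners at (283,0) and (258,112).

Run:
```python
import cv2
s=cv2.imread('pics/w5.png')
cv2.imwrite('pics/g.png',cv2.resize(s[0:145,150:270],None,fx=5,fy=5,interpolation=cv2.INTER_CUBIC)[:600])
cv2.imwrite('pics/g2.png',cv2.resize(s[80:145,180:270],None,fx=8,fy=8,interpolation=cv2.INTER_CUBIC))
```

```text
(no output)
```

View pics/g.png

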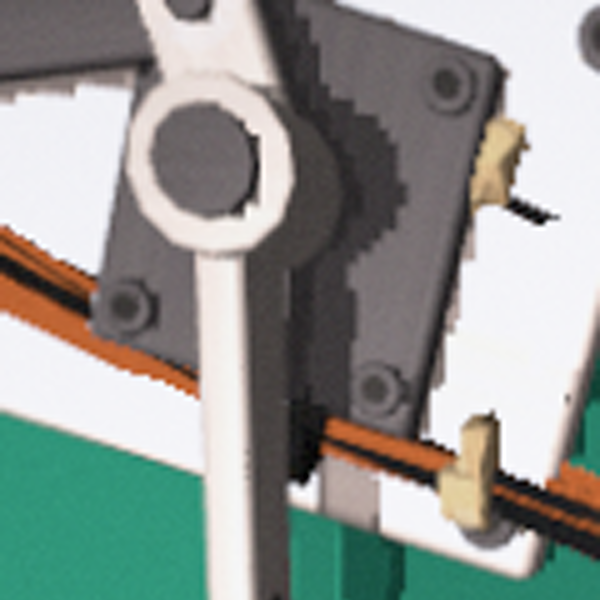

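View pics/g2.png

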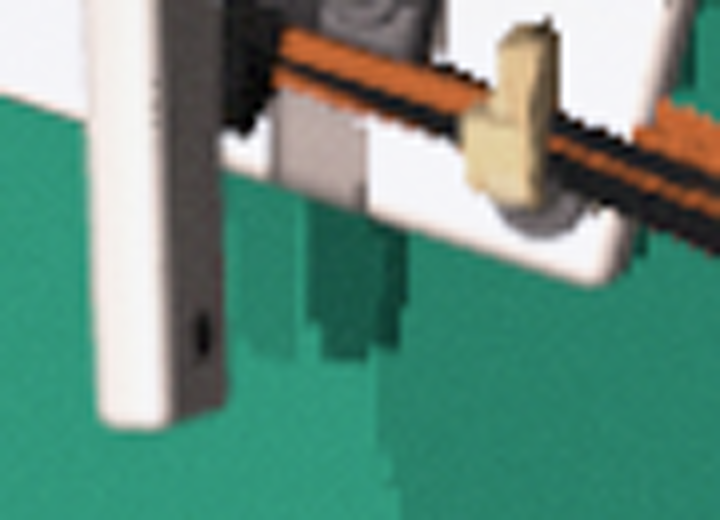

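Run:
```python
from h import *
c=np.load('w5.npy',allow_pickle=True).item()
g=lambda L,x0,y0,k:[((u+.5)/k+x0-.5,(v+.5)/k+y0-.5) for u,v in L]
P=onplane(c,g([(210,163),(128,163),(293,163),(197,270),(246,270)],150,0,5)+g([(98,422),(172,422),(135,428),(90,100),(163,100)],180,80,8),52)
print(P.round(1))
piv=P[0,:2];tip=P[7,:2];d=tip-piv;print('len',np.hypot(*d),'ang',np.degrees(np.arctan2(d[1],d[0])))
m1=(P[3]+P[4])[:2]/2;m2=(P[8]+P[9])[:2]/2
print('mid',m1,m2,np.degrees(np.arctan2(*(m2-m1)[::-1])),np.degrees(np.arctan2(*(tip-m1)[::-1])))
# plate corners
Q=onplane(c,[(258.5,114),(283,0.5),(15,42)],12);print(Q.round(1))
c=np.load('w3.npy',allow_pickle=True).item()
# held-bar seen in tool frame w5
c=np.load('w5.npy',allow_pickle=True).item(); print(c['extrinsics'].round(3) if hasattr(c['extrinsics'],'round') else c['extrinsics'])
```

```text
[[608.1 252.7  52. ]
 [606.6 265.1  52. ]
 [609.6 240.2  52. ]
 [592.7 254.3  52. ]
 [593.7 246.8  52. ]
 [533.2 250.7  52. ]
 [534.1 243.2  52. ]
 [533.1 247.   52. ]
 [564.6 252.2  52. ]
 [565.5 245.   52. ]]
len 75.22313864229541 ang -175.6234654436275
mid [593.2105006  250.53600415] [565.05897399 248.62547501] -176.11752274655072 -176.5918830909303
[[551.3 205.2  12. ]
 [646.8 192.4  12. ]
 [586.6 426.3  12. ]]
[[ 1.32000e-01  9.47000e-01  2.92000e-01  5.77042e+02]
 [-9.91000e-01  1.28000e-01  3.10000e-02  1.48967e+02]
 [-8.00000e-03 -2.93000e-01  9.56000e-01  3.19426e+02]
 [ 0.00000e+00  0.00000e+00  0.00000e+00  1.00000e+00]]
```

drive_tool(rows=[[[-0.4,0.5,-0.1,0,0,-0.02],[-0.8,1,-0.2,0,0,-0.04],[-0.8,1,-0.7,0,0,-0.04],[-0.8,1,-0.8,0,0,-0.04],[-0.8,1,-0.8,0,0,-0.04]]])

```text
time_s: 7.52
eef_pos: [423.9, 237.1, 270.4]
ee_rot: [-0.004, 0.999, 0.034, -0.002]
force: [0.9, 1.3, -1.4]
grip_width: 0.223
```

Run:
```python
from h import *
cap('wrist','w6.png');np.save('w6.npy',viewer.calibration('wrist'),allow_pickle=True)
im=cap('side','s6.png')
cv2.imwrite('pics/s6z.png',cv2.resize(im[120:200,260:360,::-1],None,fx=7,fy=7,interpolation=cv2.INTER_CUBIC))
s=ctrl.sense();print(s['eef_pos'],s['ee_rot'],s['force'],s['grip_width'])
```

```text
[424.28193574 237.31915083 271.19632651] [-3.97781701e-03  9.99426155e-01  3.36243783e-02 -9.68452999e-04] [ 0.82339229  0.33126045 -2.40806236] 0.2142507507130682
```

View pics/w6.png

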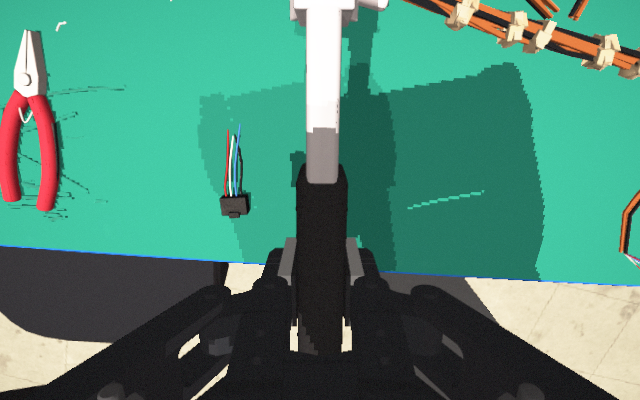

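View pics/s6z.png

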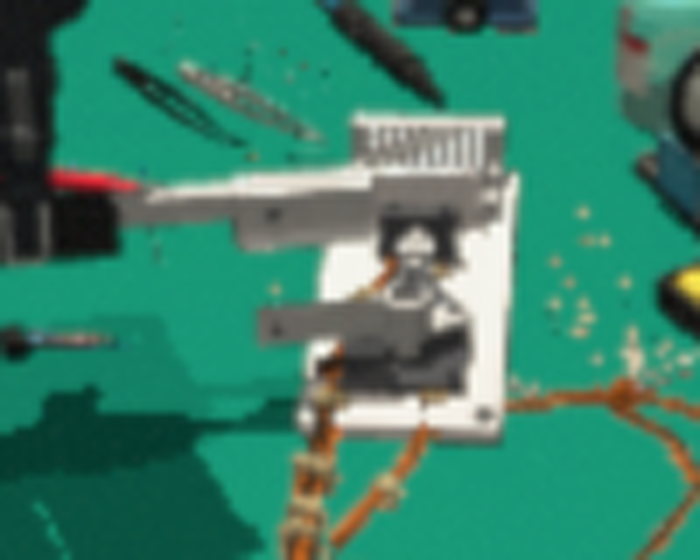

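Run:
```python
from h import *
c=np.load('w6.npy',allow_pickle=True).item()
print(proj(c,[(533,247,52),(565,248.6,52),(551.3,205.2,12)]).round())
# side check: socket top tip & stub tip offsets
c=viewer.calibration('side')
f=lambda L:[((u+.5)/7+260-.5,(v+.5)/7+120-.5) for u,v in L]
z=271.2-178.2+30
print('bar top: socket rear far edge/near edge, tip',onplane(c,f([(236,180),(240,212),(372,165),(372,182)]),z).round(1))
print('stub tip top far/near',onplane(c,f([(258,308),(262,316)]),52).round(1))
im=cv2.imread('pics/w6.png');cv2.imwrite('pics/h.png',cv2.resize(im[0:40,270:410],None,fx=5,fy=5,interpolation=cv2.INTER_CUBIC))
```

```text
[[321.  25.]
 [323. -45.]
 [390.  11.]]
bar top: socket rear far edge/near edge, tip [[526.2 248.  123. ]
 [525.7 216.9 123. ]
 [592.6 255.9 123. ]
 [590.7 239.1 123. ]]
stub tip top far/near [[535.2 246.2  52. ]
 [536.6 238.5  52. ]]
```

View pics/h.png

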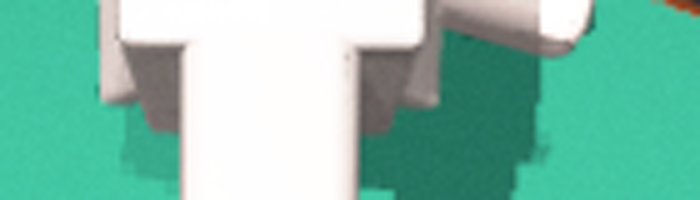

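drive_tool(rows=[[[0,0.005,-0.2,0,0,0],[0,0.005,-0.35,0,0,0],[0,0.005,-0.4,0,0,0],[0,0.005,-0.45,0,0,0],[0,0.005,-0.5,0,0,0],[0,0.005,-0.5,0,0,0]]])

```text
time_s: 8.38
eef_pos: [424.3, 237.8, 221.1]
ee_rot: [-0.004, 0.999, 0.034, -0.001]
force: [0.2, -0.9, -2.3]
grip_width: 0.212
```

Run:
```python
from h import *
cap('wrist','w7.png')
im=cap('side','s7.png')
cv2.imwrite('pics/s7z.png',cv2.resize(im[120:200,260:360,::-1],None,fx=7,fy=7,interpolation=cv2.INTER_CUBIC))
s=ctrl.sense();print(s['eef_pos'],s['ee_rot'],s['force'],s['wrist_torque'])
```

```text
[424.34124352 237.8783646  221.37041193] [-4.02807075e-03  9.99424825e-01  3.36618263e-02 -8.22144314e-04] [ 0.46381413 -1.0259535  -2.67096198] [-0.00731759  0.0721357  -0.01189101]
```

View pics/s7z.png

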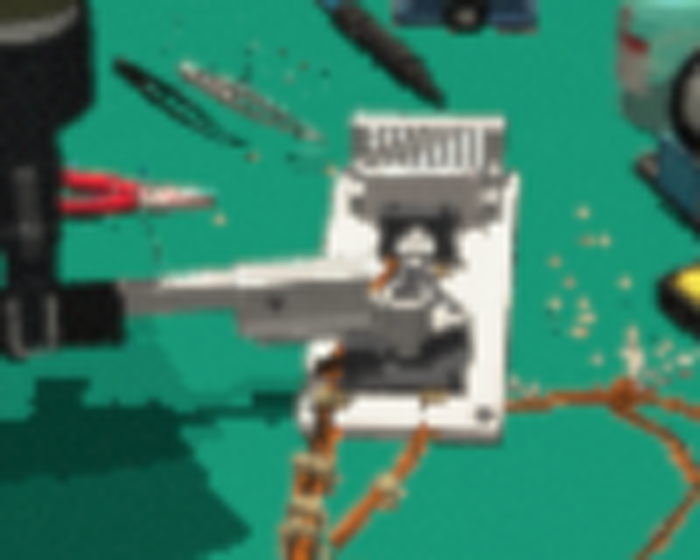

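View pics/w7.png

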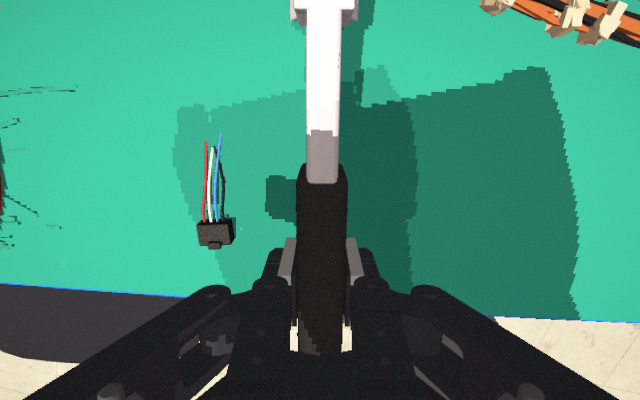

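The socket is 9 mm below the stub's top edge and the force hasn't changed, so the stub is in the channel. I'll go on down.

drive_tool(rows=[[[0,0,-0.05,0,0,0],[0,0,-0.1,0,0,0],[0,0,-0.14,0,0,0],[0,0,-0.16,0,0,0],[0,0,-0.17,0,0,0],[0,0,-0.17,0,0,0]]])

```text
time_s: 9.22
eef_pos: [424.4, 237.9, 204.4]
ee_rot: [-0.004, 0.999, 0.034, -0.001]
force: [0.2, -0.3, -2.1]
grip_width: 0.216
```

Run:
```python
from h import *
im=cap('side','s8.png')
cv2.imwrite('pics/s8z.png',cv2.resize(im[120:200,260:360,::-1],None,fx=7,fy=7,interpolation=cv2.INTER_CUBIC))
s=ctrl.sense();print(s['eef_pos'],s['ee_rot'],s['force'],s['wrist_torque'])
```

```text
[424.38663137 237.88599006 204.45762443] [-4.04496410e-03  9.99424911e-01  3.36598926e-02 -7.05063896e-04] [-0.25550874  1.52593118 -1.5287753 ] [0.03384002 0.08888103 0.00160791]
```

View pics/s8z.png

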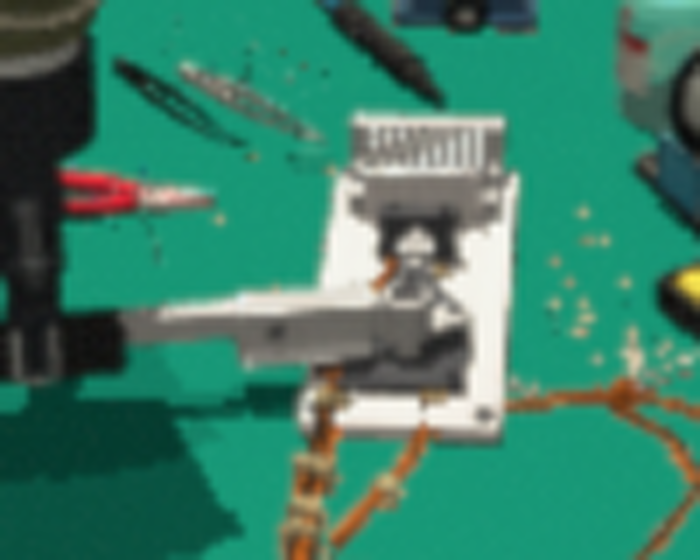

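```bash
cat > arc.py <<'E'
from h import *
import sys
piv=np.array([608,251.7]);s=ctrl.sense();p=s['eef_pos'][:2];q=s['ee_rot']
d=p-piv;r=184.1;a=np.degrees(np.arctan2(d[1],d[0]))%360;yaw=2*np.degrees(np.arctan2(q[2],q[1]))
print('r',np.hypot(*d),'ang',a,'yaw',yaw,'F',s['force'],'T',s['wrist_torque'],s['eef_pos'])
a0=184.0
for phi in map(float,sys.argv[1:]):
    t=np.radians(a0+phi); P=piv+r*np.array([np.cos(t),np.sin(t)])
    print(phi,((P-p)/100).round(3),round((4.0+phi-yaw)/90,3))
E
python3 arc.py 4 8 12 16 20 24 28
```

```text
r 184.13227857165776 ang 184.3024982734105 yaw 3.8579008249442297 F [-0.25550874  1.52593118 -1.5287753 ] T [0.03384002 0.08888103 0.00160791] [424.38663137 237.88599006 204.45762443]
4.0 [ 0.013 -0.118] 0.046
8.0 [ 0.035 -0.245] 0.09
12.0 [ 0.066 -0.369] 0.135
16.0 [ 0.106 -0.492] 0.179
20.0 [ 0.154 -0.611] 0.224
24.0 [ 0.211 -0.726] 0.268
28.0 [ 0.275 -0.837] 0.313
```

drive_tool(rows=[[[0.015,-0.12,0,0,0,0.046],[0.035,-0.245,0,0,0,0.09],[0.065,-0.37,0,0,0,0.135],[0.105,-0.49,0,0,0,0.18],[0.155,-0.61,0,0,0,0.225],[0.21,-0.725,0,0,0,0.27],[0.275,-0.835,0,0,0,0.315]]])

```text
time_s: 10.15
eef_pos: [451.3, 154.7, 204.3]
ee_rot: [-0.005, 0.96, 0.278, -0.003]
force: [-3.9, 6.9, -0.4]
grip_width: 0.215
```

```bash
python3 arc.py 32 36 40 44 48 52 56 59
python3 - <<'E'
from h import *
im=cap('side','s9.png')
cv2.imwrite('pics/s9z.png',cv2.resize(im[120:210,260:360,::-1],None,fx=6,fy=6,interpolation=cv2.INTER_CUBIC))
E
```

```text
r 184.28508744204947 ang 211.76565716573228 yaw 32.33869511382953 F [-3.92844458  6.93381223 -0.38847877] T [1.19145747 0.62750438 0.00137581] [451.31927154 154.68380144 204.34913196]
32.0 [ 0.077 -0.112] 0.041
36.0 [ 0.157 -0.213] 0.085
40.0 [ 0.243 -0.309] 0.13
44.0 [ 0.335 -0.398] 0.174
48.0 [ 0.433 -0.481] 0.218
52.0 [ 0.537 -0.556] 0.263
56.0 [ 0.646 -0.624] 0.307
59.0 [ 0.731 -0.67 ] 0.341
```

View pics/s9z.png

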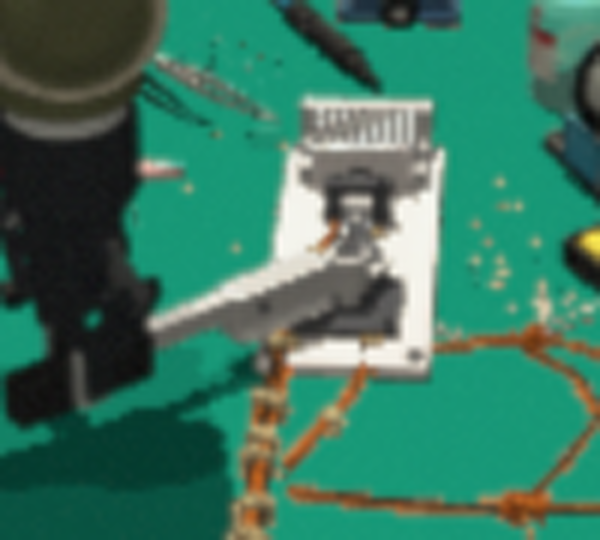

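The lever is following, with about 8 N on the tool. I'll keep swinging.

drive_tool(rows=[[[0.075,-0.11,0,0,0,0.041],[0.155,-0.215,0,0,0,0.085],[0.245,-0.31,0,0,0,0.13],[0.335,-0.4,0,0,0,0.175],[0.435,-0.48,0,0,0,0.22],[0.535,-0.555,0,0,0,0.263],[0.645,-0.625,0,0,0,0.307]]])

```text
time_s: 11.08
eef_pos: [515.9, 91.1, 204.1]
ee_rot: [-0.005, 0.865, 0.502, -0.005]
force: [-5.5, 0.4, 1.4]
grip_width: 0.216
```

```bash
python3 arc.py 58 60 62 64 66 68 69
```

```text
r 185.0796488266977 ang 240.17208111601258 yaw 60.311557090774315 F [-5.53977484  0.3894641   1.40380892] T [0.31033394 0.68644914 0.44437384] [515.94198535  91.13911327 204.14352871]
58.0 [ 0.056 -0.02 ] 0.019
60.0 [ 0.114 -0.049] 0.041
62.0 [ 0.172 -0.076] 0.063
64.0 [ 0.231 -0.101] 0.085
66.0 [ 0.291 -0.124] 0.108
68.0 [ 0.352 -0.145] 0.13
69.0 [ 0.382 -0.155] 0.141
```

drive_tool(rows=[[[0.055,-0.02,0,0,0,0.019],[0.115,-0.05,0,0,0,0.041],[0.17,-0.075,0,0,0,0.063],[0.23,-0.1,0,0,0,0.085],[0.29,-0.125,0,0,0,0.108],[0.35,-0.145,0,0,0,0.13],[0.38,-0.155,0,0,0,0.14],[0.38,-0.155,0,0,0,0.14]]])

```text
time_s: 12.08
eef_pos: [553.9, 75.7, 204.2]
ee_rot: [-0.004, 0.804, 0.594, -0.006]
force: [0.4, -0.1, -1.5]
grip_width: 0.217
```

```bash
python3 arc.py 66 67 68 70
python3 - <<'E'
from h import *
im=cap('side','s10.png')
cv2.imwrite('pics/s10z.png',cv2.resize(im[120:210,260:360,::-1],None,fx=6,fy=6,interpolation=cv2.INTER_CUBIC))
E
```

```text
r 184.12531664977195 ang 252.92813119936739 yaw 72.89312225635203 F [ 0.42129847 -0.11592126 -1.45131752] T [ 0.09832888 -0.13014862 -0.08912199] [553.94614435  75.68774781 204.15418949]
66.0 [-0.089  0.03 ] -0.032
67.0 [-0.059  0.019] -0.021
68.0 [-0.028  0.009] -0.01
70.0 [ 0.033 -0.01 ] 0.012
```

View pics/s10z.png

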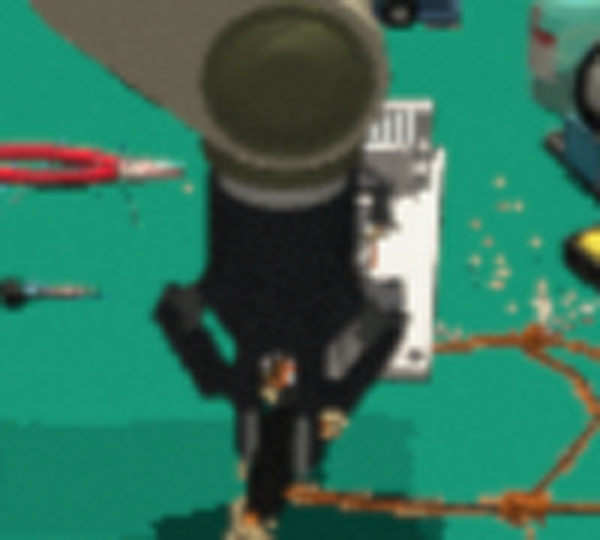

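The force dropped to zero at 69°, so the lever is past dead centre and resting on its stop. I'll lift off.

drive_tool(rows=[[[0,0,0.05,0,0,0],[0,0,0.1,0,0,0],[0,0,0.2,0,0,0],[0,0,0.3,0,0,0],[0,0,0.5,0,0,0],[0,0,0.8,0,0,0],[0,0,1,0,0,0]]])

```text
time_s: 13.0
eef_pos: [553.7, 75.8, 306.1]
ee_rot: [-0.004, 0.804, 0.594, -0.005]
force: [0.6, 0.1, -2.7]
grip_width: 0.217
```

drive_tool(rows=[[[-0.3,-0.4,0.3,0,0,0],[-0.6,-0.9,0.4,0,0,0],[-0.6,-0.9,0.4,0,0,0]]])

```text
time_s: 13.38
eef_pos: [492.5, -16.2, 347.7]
ee_rot: [-0.003, 0.805, 0.593, -0.005]
force: [0.2, 0.3, -1.6]
grip_width: 0.218
```

Run:
```python
from h import *
cap('wrist','w11.png');np.save('w11.npy',viewer.calibration('wrist'),allow_pickle=True)
im=cap('side','s11.png')
cv2.imwrite('pics/s11z.png',cv2.resize(im[120:210,260:360,::-1],None,fx=6,fy=6,interpolation=cv2.INTER_CUBIC))
s=ctrl.sense();print(s['eef_pos'],s['ee_rot'],s['force'],s['wrist_torque'])
```

```text
[493.58461146 -14.20240045 346.68695175] [-0.00347222  0.8045991   0.59378854 -0.00483694] [ 0.35017394 -0.15389422 -2.06156482] [-0.05803561 -0.02964936  0.01511782]
```

View pics/s11z.png

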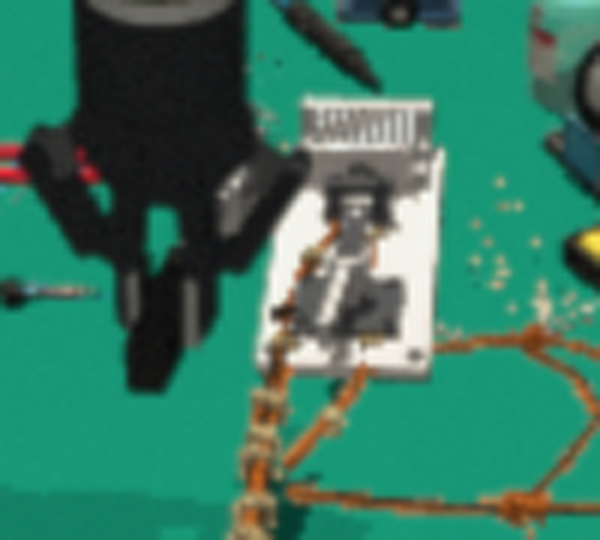

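View pics/w11.png

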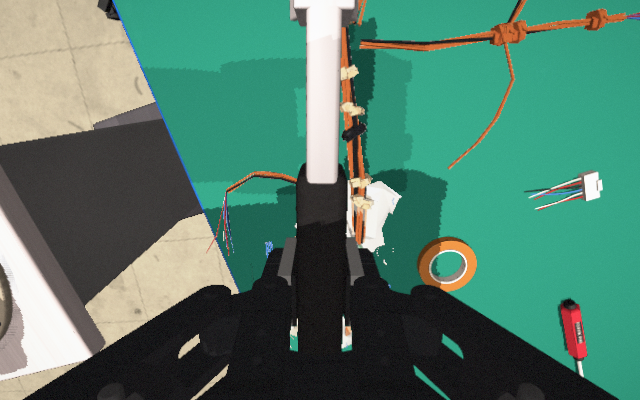

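Run:
```python
from h import *
im=cv2.imread('pics/s11.png')
cv2.imwrite('pics/k.png',cv2.resize(im[145:185,295:340],None,fx=14,fy=14,interpolation=cv2.INTER_CUBIC))
print(proj(viewer.calibration('side'),[(608,252,52)]+[(608+75*np.cos(np.radians(184)+a),252+75*np.sin(np.radians(184)+a),52) for a in (1.0,1.1,1.2)]).round(1))
```

```text
[[317.2 161.5]
 [308.9 172.3]
 [311.  172.7]
 [313.2 173. ]]
```

View pics/k.png

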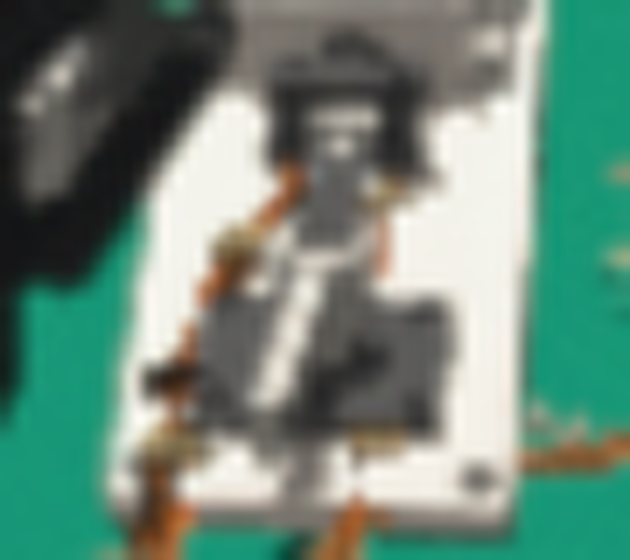

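The stub lies over the locked direction (px (315,280) to (262,405) in the crop, about 1.17 rad) and stayed there. Now I'll take the bar back to where it was, staying away from the hanging leads.

drive_tool(rows=[[[-0.4,-0.3,0,0,0,-0.05],[-0.9,-0.7,0,0,0,-0.1],[-0.9,-1,0,0,0,-0.15]]])

```text
time_s: 13.85
eef_pos: [402.1, -113.9, 346.5]
ee_rot: [-0.005, 0.869, 0.494, -0.005]
force: [1.3, -0.1, -1.4]
grip_width: 0.217
```

drive_tool(rows=[[[0,-0.5,0,0,0,-0.09],[0,-1,0,0,0,-0.18]]])

```text
time_s: 14.1
eef_pos: [402.6, -214.7, 346.5]
ee_rot: [-0.006, 0.931, 0.366, -0.004]
force: [1.4, 1.1, -1.4]
grip_width: 0.216
```

drive_tool(rows=[[[0.1,-0.5,0,0,0,-0.1],[0.2,-1,0,0,0,-0.2]]])

```text
time_s: 14.35
eef_pos: [423.7, -315.6, 346.2]
ee_rot: [-0.006, 0.977, 0.214, -0.003]
force: [0.7, 0.3, -1.7]
grip_width: 0.215
```

drive_tool(rows=[[[0.1,-0.3,-0.1,0,0,0],[0.2,-0.6,-0.2,0,0,0],[0.2,-0.6,-0.2,0,0,0]]])

```text
time_s: 14.72
eef_pos: [444.8, -376.2, 324.5]
ee_rot: [-0.008, 0.977, 0.214, -0.003]
force: [-1.2, -0.6, -1.7]
grip_width: 0.217
```

drive_tool(rows=[[[0.01,-0.02,-0.4,-0.006,-0.004,0],[0.01,-0.02,-0.8,-0.006,-0.004,0],[0.01,-0.02,-1,-0.006,-0.004,0],[0.01,-0.02,-1,-0.006,-0.004,0]]])

```text
time_s: 15.22
eef_pos: [446.2, -377.0, 223.4]
ee_rot: [-0.004, 0.977, 0.215, -0.002]
force: [0.6, 0.4, -1.9]
grip_width: 0.219
```

drive_tool(rows=[[[0,0,-0.2,0,0,0],[0,0,-0.35,0,0,0],[0,0,-0.42,0,0,0],[0,0,-0.43,0,0,0]]])

```text
time_s: 15.72
eef_pos: [446.4, -377.0, 180.5]
ee_rot: [-0.004, 0.977, 0.215, -0.002]
force: [0.8, -0.0, -1.6]
grip_width: 0.218
```

drive_tool(rows=[[[0,0,-0.01,0,0,0],[0,0,-0.02,0,0,0],[0,0,-0.02,0,0,0],[0,0,-0.02,0,0,0]]])

```text
time_s: 16.23
eef_pos: [446.4, -377.0, 178.7]
ee_rot: [-0.004, 0.977, 0.215, -0.002]
force: [0.3, 0.5, -1.6]
grip_width: 0.22
```

drive_tool(rows=[[[0,0,-0.005,0,0,0],[0,0,-0.005,0,0,0],[0,0,-0.005,0,0,0]]])

```text
time_s: 16.6
eef_pos: [446.4, -377.1, 178.3]
ee_rot: [-0.004, 0.977, 0.215, -0.002]
force: [0.2, -0.1, -0.9]
grip_width: 0.223
```

drive_tool(rows=[[[0,0,0,0,0,0],[0,0,0,0,0,0],[0,0,0,0,0,0],[0,0,0,0,0,0],[0,0,0,0,0,0],[0,0,0,0,0,0]]], fingers=1)

```text
time_s: 17.35
eef_pos: [446.4, -377.1, 178.2]
ee_rot: [-0.004, 0.977, 0.215, -0.002]
force: [-0.5, 0.8, -0.7]
grip_width: 1.002
```

drive_tool(rows=[[[0,0,0.2,0,0,0],[0,0,0.5,0,0,0],[0,0,1,0,0,0]]])

```text
time_s: 17.73
eef_pos: [446.2, -376.9, 278.1]
ee_rot: [-0.005, 0.977, 0.215, -0.003]
force: [-0.1, -0.8, -0.2]
grip_width: 1.004
```

drive_tool(rows=[[[0,0.4,0.5,0,0,0],[-0.3,0.8,1,0,0,0],[-0.3,0.8,1,0,0,0]]])

```text
time_s: 18.1
eef_pos: [415.6, -295.3, 381.2]
ee_rot: [-0.003, 0.977, 0.215, -0.001]
force: [0.6, -0.3, -0.0]
grip_width: 1.001
```

Run:
```python
from h import *
cap('wrist','w12.png')
cap('side','s12.png')
im=cap('scene','c12.png')
cv2.imwrite('pics/c12z.png',cv2.resize(im[150:300,180:480,::-1],None,fx=2.6,fy=2.6,interpolation=cv2.INTER_CUBIC))
s=ctrl.sense();print(s['time_s'],s['eef_pos'],s['force'])
```

```text
18.25 [ 416.19688259 -297.11592546  377.65242991] [-8.48875588e-01  3.11928993e-01 -9.97775722e-05]
```

View pics/s12.png

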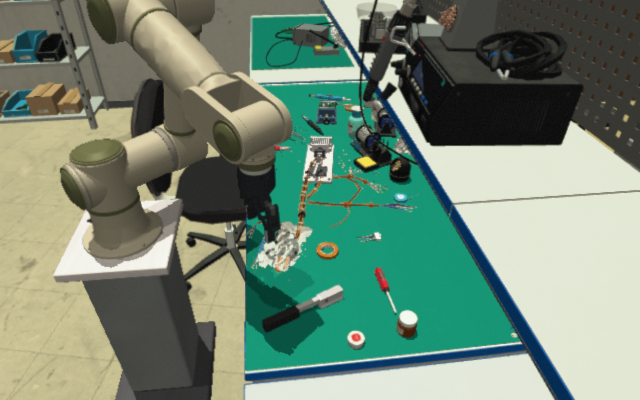

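View pics/w12.png

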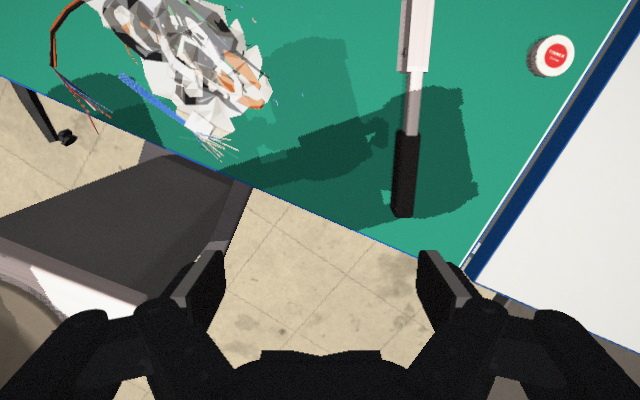

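View pics/c12z.png

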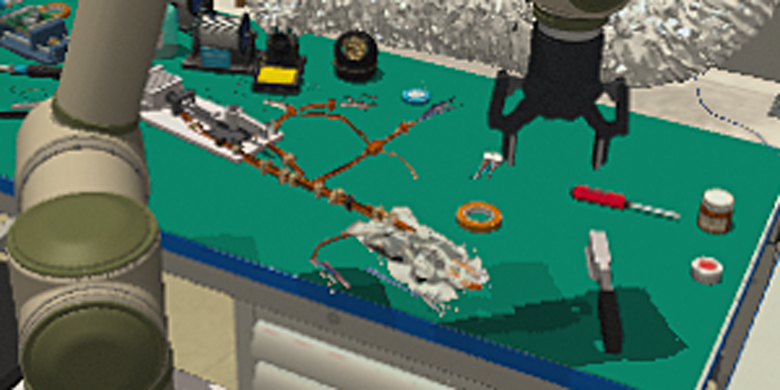

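The bar lies flat in its original pixels ((265,325) to (343,292) in the side view) and nothing else has moved. One last look at the lever, then I'll hand in.

Run:
```python
import cv2
im=cv2.imread('pics/s12.png')
cv2.imwrite('pics/l.png',cv2.resize(im[130:190,285:350],None,fx=9,fy=9,interpolation=cv2.INTER_CUBIC))
```

```text
(no output)
```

View pics/l.png

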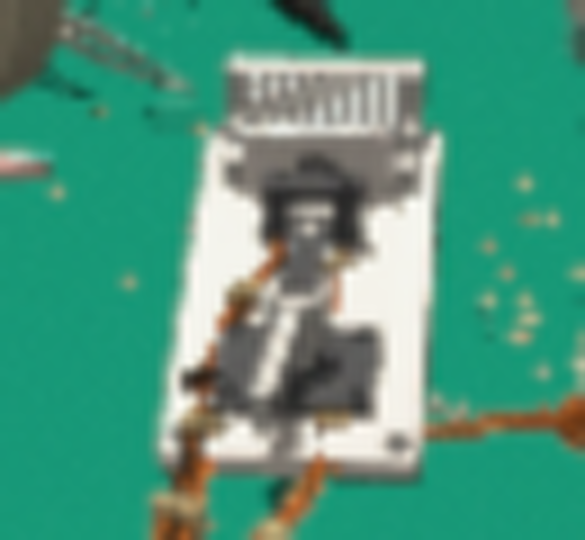

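The lever is still over in the locked position, with the stub at (295,300) to (265,390) in the crop.

```bash
python3 -c "
from rig import ctrl
print(ctrl.finish_job())"
```

```text
the job is handed in; nothing more can be done
None
```

I locked the heat sink using the extension bar and laid the bar back where it had been. I handed the job in at about 18 s of the 61 s limit.

- **Locking:** I gripped the bar by its black grip and fitted its socket over the stub without any contact force. I then swung the lever 69° about its pivot. It took about 8 N, and the force dropped to zero at the end, as expected once the lever is past its dead point. The gripper touched only the bar.
- **Lever check:** After I lifted the bar off, the side camera put the lever at about 1.17 rad. That is coarse, but it fits the 1.20 rad stop and rules out the open position. It was still there in the last picture.
- **Bar check:** The bar lies flat, right side up, at the same pixels as at the start. The commanded release point was within about 2 mm of the pick-up point.
- **Other things on the bench:** None looked moved in the final views; I did not measure each one.
- **Disagreement:** The cameras differed by about 4–5 mm on where the stub's end was sideways. I aimed between the two readings, well within the socket's flared mouth.

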